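# Match hinge leaves for pinning

## Task

Get this hinge ready for pinning: lay the red-handled T-pin in the two V-notched posts of the jig, its nose pointing at the steel hinge knuckles, and let go of it. Then pick up the brass hinge leaf by its upright flange and bring its knuckle down between the two steel knuckles so that the holes line up, leaf level and pointing away from the jamb block; finish while still holding it there with the gripper, and do not disturb the other things on the bench.

Things in the scene. Friction and masses are not known exactly. Their poses are not given: they have to be found in the camera images.
- jig: Fixed hinge jig on the bench, grey base plate 10 mm thick (x -15 to 55, y -57 to 177). Frame at the bench surface below the middle of the hinge axis: z up, y along the hinge axis towards the pin rest, x from the open side (where the brass leaf goes; nothing stands beyond x -15) to the pale wooden jamb block (x -8 to 52, y -52 to 52, flat top at z 54 mm).
- hinge_gap (a point): Middle of the hinge axis, 65 mm above the bench, axes as the jig. Two steel knuckles, 22 mm across with 12 mm holes along y, fill y 21.5 to 47 and -21.5 to -47 mm: a 43 mm gap. In it the jamb block's top, 11 mm below this point, is a ledge that the brass knuckle can rest on, hole at the right height; the steel plate behind, 6 mm thick, starts at x 12.
- pin_rest (a point): Where pin_mid belongs, axes as the jig: midway between two aluminium V posts, 133 mm along +y from hinge_gap, 65 mm up, in line with the holes. Posts 8 mm thick, centred at y -25 and 25 from here; 42 mm clear between them, open to the base plate, for the fingers. 90 degree notches: bottom 59 mm, edges 73 mm above the bench, mouth 28 mm, posts 37 mm wide outside.
- leaf: Loose brass hinge leaf, about 0.2 kg, lying flat. Origin on its underside below the knuckle's axis; z up, y along the knuckle, x towards the knuckle side. Knuckle 22 mm across, 36 mm long (y -18 to 18). Plate 6 mm thick from the knuckle to x -70, 60 mm wide. When matched, its axes are parallel to the jig's (x to x) and its underside is 54 mm above the bench.
- leaf_hole (a point): Middle of the brass knuckle's 12 mm through hole: 11 mm above the leaf's origin; axes as the leaf.
- leaf_flange (a point): Middle of the top edge of the leaf's upright flange, at x -50, y 0, z 56 mm in the leaf's frame. The flange is 10 mm thick (x -55 to -45), 44 mm wide (y -22 to 22) and stands on the plate; grip it across its thickness, fingers closing along the leaf's x. Keep fingertips above z 23 mm if the gripper is wide open, to clear the knuckle.
- pin: Loose steel hinge pin with a red T-handle, 0.05 kg, lying flat. Origin on its underside at the grip point; z up at the start, y along the shaft from nose to handle. Shaft 8 mm diameter from y -64 (tapered nose) to y 50; cross bar 8 mm diameter, 44 mm long, along x at y 50. It may lie in the posts at any roll about its axis.
- pin_mid (a point): On the pin shaft's axis at the grip point, 4 mm above the pin's origin; lies at pin_rest when the pin is well placed.
- pin_nose (a point): Tip of the pin's nose, on its axis, 64 mm along -y from pin_mid.
- timer: Bystander: white lab timer 68x64x18 mm, loose on the bench, to be left alone; origin at the centre of its underside.
- bottle: Bystander: glass reagent bottle with blue cap, 54x54x114 mm, loose on the bench, to be left alone; origin at the centre of its underside.
Not all that is in view belongs to the job. Of the things that look like the leaf, the largest one is meant.

How it is judged:
On the way, in this order (a step that is already met when the one before it is completed fails the run):
1. the T-pin lies in both V posts in line with the knuckle holes, nose towards them, and is let go (x of pin_mid in the frame of pin_rest between -0.004 and 0.004 m and y of pin_mid in the frame of pin_rest between -0.018 and 0.018 m and z of pin_mid in the frame of pin_rest between -0.004 and 0.004 m and angle between the y axis of pin and the y axis of jig, either way round below 0.12 rad and contact force between pin and the fingers below 0.1 N and y of pin_nose in the frame of pin_rest below -0.03 m), for 0.2 s.
2. the brass leaf is held with its knuckle between the steel knuckles, holes in line (x of leaf_hole in the frame of hinge_gap between -0.003 and 0.003 m and y of leaf_hole in the frame of hinge_gap between -0.006 and 0.006 m and z of leaf_hole in the frame of hinge_gap between -0.003 and 0.003 m and angle between the y axis of leaf and the y axis of jig, either way round below 0.08 rad and angle between leaf's own z axis and vertical below 0.15 rad and contact force between leaf and the fingers above 2 N), for 0.2 s.
At the end, for the whole second after the job is handed in: The gripper holds the leaf (over 2 N), its hole within 3 mm of the hinge axis in height and across, 6 mm along, parallel within 0.08 rad, level within 0.15 rad; the pin lies let go in the posts within 4 mm of the rest line, 18 mm along it, 0.12 rad, nose to the knuckles; both at rest (all of step 1 and all of step 2 and linear speed of each of leaf, pin below 0.02 m/s); the arm keeps its last pose, push and grip.
It fails at once if a bystander (timer or bottle) is moved by more than 2 cm (distance of any of timer, bottle from where it was at the start of the episode above 0.02 m).
It also fails if it takes over 53 s, if anything falls off the work surface, if the arm or the gripper's body presses on something with over 40 N, if the wrist force passes 120 N, or if a joint passes its speed limit or range.

## Robot

A 6-joint arm with a two-finger parallel gripper is mounted at the origin on a cart in front of the work surface, level with it; the furniture and walls round the work are solid. World frame = base frame: x ahead of the robot, y to its left, z up, the work surface at z = 0. Lengths are in m, angles in rad, forces in N, time in s.
With the tool pointing down it reaches from about 0.375 to 0.975 m from the base axis. Payload 3.8 kg.
Tool frame: the origin (TCP) lies midway between the tips of the shut fingers; the grasp point (between the pads) lies 19 mm behind it; z points along the fingers, y is the line along which they close (so a half turn about z gives the same grasp; the last joint's range is limited). The gripper opens to 88 mm and grips with 3 to 60 N. Pads are 18 mm wide; open, the fingers measure 123 mm over their backs; the gripper's body (75 mm by 187 mm) begins 45 mm behind the grasp point.
Start: joints at [1.266, 0.264, 1.604, -0, 1.274, -0.037], TCP at [0.179, 0.651, 0.239] pointing down, gripper open.
Joint ranges: [-2.63, 2.63], [-0.94, 2.18], [0.31, 2.57], [-1.31, 4.45], [0, 2.66], [-2.55, 2.55]. Speed limits (rad/s): [2.57, 2.57, 3.14, 3.14, 3.14, 3.14].

## Interface

Orientations are given as a rotation vector (axis times angle).
In Python, from cell import manip, inverse_kinematics, cams, order gives the robot as it stands. Calls block until the motion is done:
- manip.move_pose(position, orientation): joint-space move of the TCP to a pose.
- manip.move_linear(position, rate=0.15, rot=None): straight line of the TCP; rot=None keeps the orientation; rate is the mean speed in m/s.
- manip.set_joints(angles): joint-space move.
- manip.set_gripper(opening, force=None): finger opening in m; force is the grip in N (None keeps the last); returns when the fingers have stopped.
- manip.dwell(seconds).
- inverse_kinematics(position, orientation): joint angles nearest the present ones, or None.
- manip.state(): the state.
- cams.capture(name): name is "scene" or "top" or "wrist"; returns a dict with "image" (480x640x3 uint8, blue, green, red), "z_map" (480x640 float32, m along the optical axis (not along the pixel's ray), 0 where there is no reading), "intrinsics" (3x3 intrinsics, pixels), "position" and "orientation" of the camera in the world; the wrist camera has in their place "T_tool_cam" (4x4, takes a point from camera to tool coordinates, whose origin is the TCP and whose axes are the flange's). Camera axes: x right, y down, z forward; pixel columns grow to the right and rows downward; lengths in m; the calibration is good to about 2 mm. The wrist camera is an equidistant fisheye: a pixel r from the principal point sees the ray r / f radians off the axis. A picture is of the moment at which its call begins: read the wrist's pose just before it.
A pose or a line that the arm cannot do raises manip.IKError and nothing moves.
- order.close_job(): hands the job in; it is judged then, once.
The state is a dict: "clock": time; "joint_pos": joint angles; "joint_velocities": joint speeds; "tau": joint torques, N m; "tool_pos": TCP position; "tcp_rot": TCP orientation; "contact_force": force on the tool from outside, world axes, zero at the start; "moment": the same for the moment, N m; "gripper_width": finger opening in m; "grasp_force": force on a finger pad.
Only numpy, scipy, OpenCV 4.12 (cv2) and the standard library are available. Lean on these libraries where they do the work, as an engineer would, in place of code of your own. Each camera call takes 0.05 s, during which the arm holds its last target. There are 200 camera calls.

## Working session

There is one attempt and no reset: what is moved stays moved. The work goes in short steps, each a Python script; the robot and the scene stay as the last script left them, time stands still between calls to the robot, and variables do not carry over. Pictures are saved under pics/ and viewed, at most 10 in all, crops included, and the job is handed in when it is done.

```bash
ls; mkdir -p pics
cat > h.py <<'E'
import numpy as np, cv2, pickle
from scipy.spatial.transform import Rotation as R
def Rm(o):
    o=np.asarray(o,float)
    if o.shape==(3,3): return o
    return R.from_rotvec(o).as_matrix() if o.size==3 else R.from_quat(o).as_matrix()
def cloud(c):
    K=np.array(c["intrinsics"]);z=c["z_map"];v,u=np.mgrid[:480,:640]
    P=np.stack([(u-K[0,2])/K[0,0]*z,(v-K[1,2])/K[1,1]*z,z],-1)
    W=P@Rm(c["orientation"]).T+np.array(c["position"]);W[z==0]=np.nan
    return W
E
python3 - <<'E'
from cell import manip,cams
import pickle,cv2,numpy as np
for n in("scene","top"):
    c=cams.capture(n);pickle.dump(c,open(n+".pkl","wb"));cv2.imwrite(f"pics/{n}0.png",c["image"])
    print(n,c["position"],c["orientation"],c["intrinsics"],(c["z_map"]>0).mean())
print(manip.state())
E
```

```text
pics
scene [-0.00133519 -0.67214399  0.52834578] [-1.95833893  0.70451365 -0.42715833] [[451.85125874   0.         323.9012932 ]
 [  0.         451.85125874 231.52780942]
 [  0.           0.           1.        ]] 0.9959375
top [0.44977043 0.02014876 1.58601963] [-2.19873978  2.16362847 -0.09202175] [[588.24815259   0.         311.21735598]
 [  0.         588.24815259 242.52811262]
 [  0.           0.           1.        ]] 0.9960611979166667
{'clock': 0.1, 'joint_pos': array([ 1.26613737e+00,  2.64632917e-01,  1.60525565e+00,  9.31175234e-06,
        1.27368816e+00, -3.68986797e-02]), 'joint_velocities': array([ 0.00015354, -0.00052272, -0.00423979,  0.00191758,  0.00026369,
       -0.00024217]), 'tau': array([-1.76513154e-04, -5.03624725e+01, -3.58069539e+01,  7.30026187e-02,
        2.34386249e-02, -6.21776576e-05]), 'tool_pos': array([0.17838962, 0.65032863, 0.23753292]), 'tcp_rot': array([-4.19299411e-01, -3.11313497e+00,  3.06850914e-03]), 'contact_force': array([-0.49175354,  0.3995561 , -0.35267109]), 'moment': array([-0.01803229, -0.00631012,  0.01079811]), 'grasp_force': 0.0, 'gripper_width': 0.08815940612315364}
```

View pics/top0.png

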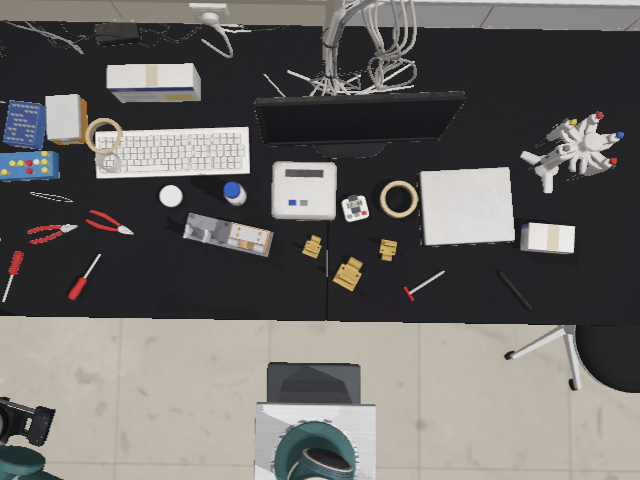

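View pics/scene0.png

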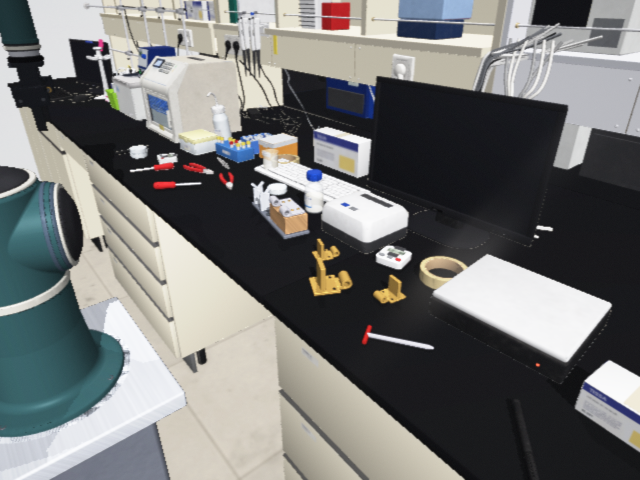

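The top view shows the jig at (185–272, 213–255), the big brass leaf at (348,274), the T-pin from (408,293) to (444,272), the timer at (354,208) and the bottle at (235,193). I'll zoom in and get rough coordinates.

Run:
```python
from h import *
c=pickle.load(open("top.pkl","rb"));W=cloud(c);im=c["image"]
a=cv2.resize(im[200:270,175:285],None,fx=5,fy=5,interpolation=cv2.INTER_CUBIC)
b=cv2.resize(im[225:310,300:455],None,fx=5,fy=5,interpolation=cv2.INTER_CUBIC)[:,:775]
s=pickle.load(open("scene.pkl","rb"))["image"][170:245,245:330]
o=np.zeros((600,800,3),np.uint8);
b=cv2.resize(b,(560,307));a=cv2.resize(a,(440,280));s=cv2.resize(s,(340,300))
o[:280,:440]=a;o[285:592,:560]=b;o[:300,450:790]=s
cv2.imwrite("pics/crop.png",o)
hsv=cv2.cvtColor(im,cv2.COLOR_BGR2HSV)
for n,(u,v) in dict(leaf=(348,274),pinR=(408,293),pinN=(444,272),timer=(354,208),bottle=(235,190),jigL=(190,225),jigR=(265,240)).items(): print(n,W[v,u].round(3))
```

```text
leaf [ 0.496 -0.084  0.005]
pinR [ 0.447 -0.245  0.005]
pinN [ 0.505 -0.344 -0.005]
timer [ 0.674 -0.097  0.011]
bottle [0.7   0.212 0.113]
jigL [0.62  0.343 0.014]
jigR [0.579 0.137 0.061]
```

View pics/crop.png

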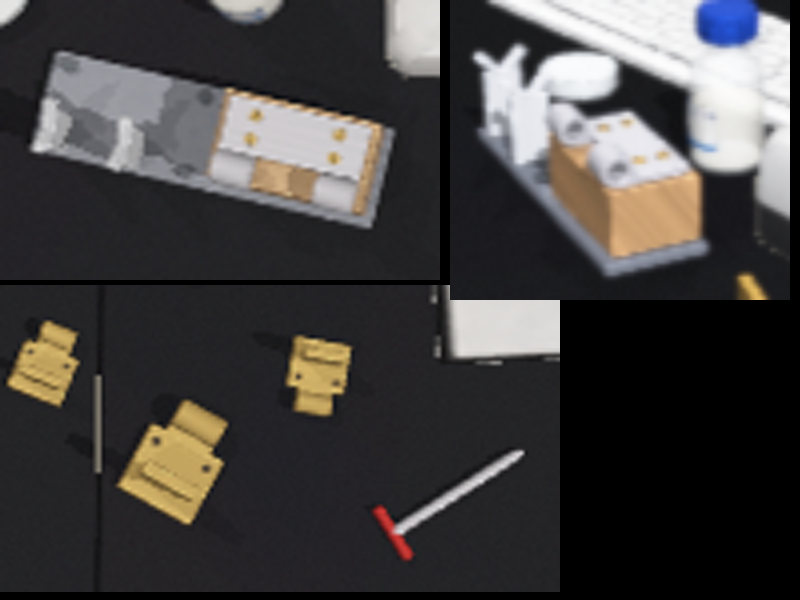

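```bash
cat >> h.py <<'E'
def down(a):
    y=np.array([np.cos(a),np.sin(a),0]);z=np.array([0,0,-1.])
    return R.from_matrix(np.stack([np.cross(y,z),y,z],1)).as_rotvec()
def snap(n):
    from cell import manip,cams
    s=manip.state();c=cams.capture("wrist");T=np.eye(4);T[:3,:3]=Rm(s["tcp_rot"]);T[:3,3]=s["tool_pos"]
    c["T"]=T@np.array(c["T_tool_cam"]);pickle.dump(c,open(n+".pkl","wb"));cv2.imwrite(f"pics/{n}.png",c["image"]);return c
def ray(c,u,v):
    K=c["intrinsics"];a=(np.asarray(u,float)-K[0,2])/K[0,0];b=(np.asarray(v,float)-K[1,2])/K[1,1];r=np.hypot(a,b)+1e-12
    d=np.stack([a/r*np.sin(r),b/r*np.sin(r),np.cos(r)],-1)
    return d@c["T"][:3,:3].T
def onplane(c,u,v,z):
    d=ray(c,u,v);o=c["T"][:3,3];return o+d*((z-o[2])/d[...,2])[...,None]
def wcloud(c):
    v,u=np.mgrid[:480,:640];K=c["intrinsics"]
    d=ray(c,u,v);zc=d@c["T"][:3,2];W=c["T"][:3,3]+d*(c["z_map"]/zc)[...,None];W[c["z_map"]==0]=np.nan;return W
def topdown(c,z,cen,half,px=0.0005):
    "rectified view at height z: rows=-x world, cols=-y world"
    n=int(2*half/px);i,j=np.mgrid[:n,:n]
    P=np.stack([cen[0]+half-i*px,cen[1]+half-j*px,np.full((n,n),z)],-1)
    q=(P-c["T"][:3,3])@c["T"][:3,:3];r=np.hypot(q[...,0],q[...,1]);th=np.arctan2(r,q[...,2]);K=c["intrinsics"]
    return cv2.remap(c["image"],(K[0,2]+K[0,0]*th*q[...,0]/r).astype(np.float32),(K[1,2]+K[1,1]*th*q[...,1]/r).astype(np.float32),cv2.INTER_LINEAR)
E
python3 - <<'E'
from h import *
from cell import manip
for n,p,a in(("wjig",[.58,.235,.27],-.23),("wleaf",[.49,-.085,.22],-.5),("wpin",[.476,-.295,.2],.5)):
    manip.move_pose(p,down(a));c=snap(n);s=manip.state();print(n,s["clock"],s["tool_pos"].round(4),s["joint_pos"].round(2))
print(c["T_tool_cam"],c["intrinsics"],(c["z_map"]>0).mean())
o=[cv2.resize(cv2.imread(f"pics/{n}.png"),(400,300)) for n in("wjig","wleaf","wpin")]
cv2.imwrite("pics/w3.png",np.vstack([np.hstack(o[:2]),np.hstack([o[2],o[2]*0])]))
E
```

```text
wjig 2.2333 [0.5796 0.236  0.2699] [0.35 0.15 1.68 0.   1.31 0.58]
wleaf 3.55 [ 0.4909 -0.0842  0.2204] [-0.22 -0.06  2.    0.    1.21  0.28]
wpin 4.85 [ 0.4765 -0.2942  0.2001] [-0.6   0.08  1.9   0.    1.17 -1.1 ]
[[ 4.43811441e-04 -9.56082350e-01 -2.93097838e-01  7.65861995e-02]
 [ 9.99998766e-01  8.66045354e-04 -1.31082435e-03  2.64223395e-04]
 [ 1.50709205e-03 -2.93096895e-01  9.56081555e-01 -1.45727101e-01]
 [ 0.00000000e+00  0.00000000e+00  0.00000000e+00  1.00000000e+00]] [[371.64829954   0.         319.20635042]
 [  0.         371.64829954 242.96479331]
 [  0.           0.           1.        ]] 0.9951888020833334
```

View pics/w3.png

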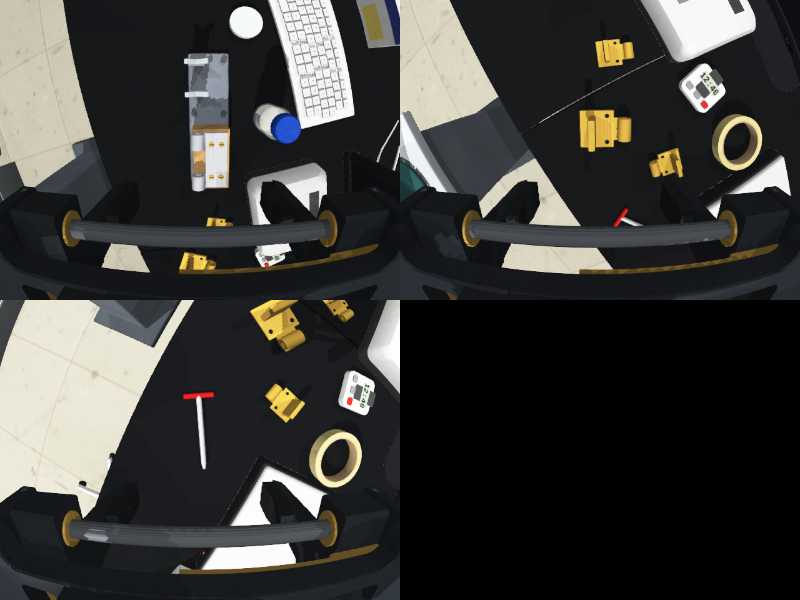

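The three wrist views show the jig around (205,120), the leaf at (605,130) and the pin at (200,430) in half-scale pixels, all unobstructed. Next I'll measure them from the masks and depth.

```bash
cat > meas.py <<'E'
from h import *
def line(P): # centroid & dir
    m=P.mean(0);return m,np.linalg.svd(P-m)[2][0]
L=lambda n:pickle.load(open(n+".pkl","rb"))
def big(m):
    n,l,s,_=cv2.connectedComponentsWithStats(m.astype(np.uint8));return l==1+s[1:,4].argmax()
# pin
c=L("wpin");h=cv2.cvtColor(c["image"],cv2.COLOR_BGR2HSV)
W=wcloud(c);H,S,V=[h[...,i].astype(int) for i in range(3)]
red=big(((H<8)|(H>172))&(S>140)&(V>70)&(np.hypot(W[...,0]-.476,W[...,1]+.29)<.12))
v,u=np.nonzero(red);P=onplane(c,u,v,.006);hc,hd=line(P)
wh=big((V>120)&(S<60)&(np.hypot(W[...,0]-.476,W[...,1]+.29)<.085)&(W[...,2]<.03))
v,u=np.nonzero(wh);Q=onplane(c,u,v,.005);sc,sd=line(Q)
if sd@(hc-sc)<0:sd=-sd
t=(Q-sc)@sd;nose=sc+sd*t.min();hy=sc+sd*((hc-sc)@sd)
print("pin nose",nose.round(4),"handle",hy.round(4),"len",np.linalg.norm(hy-nose),"yaw",np.arctan2(-sd[0],sd[1]),"bar yaw",np.arctan(hd[1]/hd[0]),"mid from handle",(hy-.05*sd).round(4),"from nose",(nose+.064*sd).round(4), red.sum(),wh.sum())
# leaf
c=L("wleaf");W=wcloud(c);h=cv2.cvtColor(c["image"],cv2.COLOR_BGR2HSV);H,S,V=[h[...,i].astype(int) for i in range(3)]
m=big((H>15)&(H<32)&(S>100)&(V>60)&(np.hypot(W[...,0]-.49,W[...,1]+.085)<.1))
z=W[...,2];print("z hist",np.histogram(z[m],np.arange(-.005,.065,.005)))
f=m&(z>.05);F=W[f];fc,fd=line(F[:,:2]);print("flange top",F.mean(0).round(4),len(F),"yaw",np.arctan2(-fd[0],fd[1]) if fd[1]>0 else np.arctan2(fd[0],-fd[1]), cv2.minAreaRect(F[:,:2].astype(np.float32)*1000))
pl=m&(z>.002)&(z<.010);v,u=np.nonzero(pl);P=onplane(c,u,v,.006);print("plate",cv2.minAreaRect(P[:,:2].astype(np.float32)*1000))
kn=m&(z>.014)&(z<.026);P=W[kn];print("knuckle?",cv2.minAreaRect(P[:,:2].astype(np.float32)*1000),P.mean(0).round(4))
# jig
c=L("wjig");W=wcloud(c);z=W[...,2];r=(np.abs(W[...,0]-.6)<.12)&(np.abs(W[...,1]-.24)<.16)
print("jig z hist",np.histogram(z[r],np.arange(-.0025,.1,.005)))
b=r&(z>.005)&(z<.09);b=big(b);P=W[b];print("all",cv2.minAreaRect(P[:,:2].astype(np.float32)*1000))
lo=b&(z<.013);P=W[lo];print("base",cv2.minAreaRect(P[:,:2].astype(np.float32)*1000))
hi=(b&(z>.064)&(z<.08))
n,l,s,ce=cv2.connectedComponentsWithStats(hi.astype(np.uint8))
for i in range(1,n):
    if s[i,4]>30:
        P=W[l==i];print("hi",s[i],P.mean(0).round(4),P[:,2].max().round(4),cv2.minAreaRect(P[:,:2].astype(np.float32)*1000))
pl=b&(z>.052)&(z<.063);P=W[pl];print("plate/block top",cv2.minAreaRect(P[:,:2].astype(np.float32)*1000))
E
python3 meas.py
python3 - <<'E'
from h import *
L=lambda n:pickle.load(open(n+".pkl","rb"))
a=topdown(L("wjig"),.065,(.605,.235),.15,.0006)[:,:];b=topdown(L("wleaf"),.006,(.49,-.085),.07,.0004);p=topdown(L("wpin"),.004,(.476,-.295),.08,.0006)
o=np.zeros((600,800,3),np.uint8);print(a.shape,b.shape,p.shape)
o[:a.shape[0],:a.shape[1]][:]=a[:600];q=cv2.resize(b,(295,295));o[:295,502:797]=q;q=cv2.resize(p,(295,295));o[300:595,502:797]=q
cv2.imwrite("pics/rect.png",o)
E
```

```text
pin nose [ 0.5092 -0.3398  0.005 ] handle [ 0.4465 -0.2441  0.005 ] len 0.11440062251318904 yaw 0.5801848536963633 bar yaw 0.5741948080331359 mid from handle [ 0.4739 -0.286   0.005 ] from nose [ 0.4741 -0.2863  0.005 ] 425 956
z hist (array([  58,  468, 2368,   80,  359,  425,   18,   13,   14,   15,   19,
        103,  466,    0]), array([-0.005,  0.   ,  0.005,  0.01 ,  0.015,  0.02 ,  0.025,  0.03 ,
        0.035,  0.04 ,  0.045,  0.05 ,  0.055,  0.06 ,  0.065]))
flange top [ 0.4825 -0.0743  0.0557] 569 yaw -0.4876502637436392 ((482.0083312988281, -75.10285186767578), (43.53272247314453, 9.813617706298828), 62.35291290283203)
plate ((498.3890686035156, -84.09849548339844), (59.70454406738281, 77.45763397216797), 61.395198822021484)
knuckle? ((506.83135986328125, -86.3531265258789), (37.011409759521484, 66.24520874023438), 57.6347770690918) [ 0.5241 -0.0962  0.0196]
jig z hist (array([35705,   301,  6803,  1314,   300,   249,   267,   275,   289,
         303,   374,  1593,  3556,   690,  1003,  1626,   227,     2,
           2,    59]), array([-0.0025,  0.0025,  0.0075,  0.0125, 
[... 767 characters left out ...]
7.31134033203125), (8.506752014160156, 12.827146530151367), 75.84707641601562)
hi [319 146  15  10 128] [0.5992 0.2926 0.0696] 0.0738 ((598.3914184570312, 292.5860595703125), (8.519493103027344, 13.080333709716797), 77.93840026855469)
hi [304 214  23  28 577] [0.5723 0.2238 0.0732] 0.0772 ((571.816650390625, 223.35064697265625), (25.157886505126953, 21.359315872192383), 77.81731414794922)
hi [306 279  23  28 523] [0.5585 0.1573 0.0727] 0.0774 ((558.1342163085938, 156.12890625), (26.12447738647461, 22.573488235473633), 78.2021255493164)
plate/block top ((596.3137817382812, 238.96090698242188), (214.86476135253906, 62.5805549621582), 79.41283416748047)
(500, 500, 3) (350, 350, 3) (266, 266, 3)
```

View pics/rect.png

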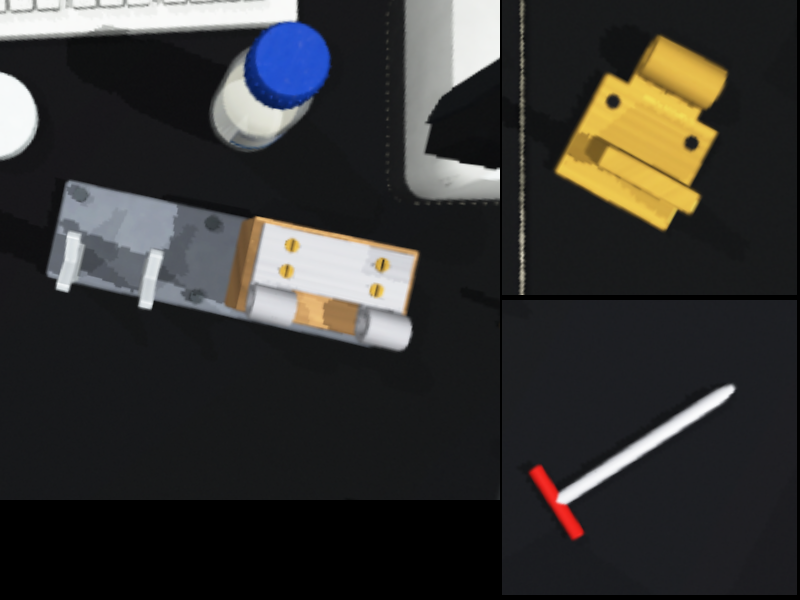

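The jig yaw is about -0.215, with the gap at (0.5649, 0.1900) and the pin rest at (0.5934, 0.3195); independent measurements agree to about 1 mm. Now I'll pick and place the pin.

```bash
cat >> h.py <<'E'
PSI=-.215;GAP=np.array([.5649,.1900]);XD=np.array([np.cos(PSI),np.sin(PSI)]);YD=np.array([-XD[1],XD[0]]);REST=np.array([.5934,.3195])
E
python3 - <<'E'
from h import *
from cell import manip
def st(t): s=manip.state();print(t,round(s["clock"],2),s["tool_pos"].round(4),"F",s["contact_force"].round(1),"w",round(s["gripper_width"],4),"g",round(s["grasp_force"],1))
a=.58
manip.set_gripper(.05)
manip.move_pose([.474,-.286,.05],down(a));manip.move_linear([.474,-.286,.0015],rate=.08);st("down")
manip.set_gripper(0,20);st("grip")
manip.move_linear([.474,-.286,.17],rate=.2);st("lift")
manip.move_pose([*REST,.15],down(PSI));st("over")
snap("wheld")
manip.move_linear([*REST,.085],rate=.12);st("near")
E
python3 - <<'E'
from h import *
c=pickle.load(open("wheld.pkl","rb"));cv2.imwrite("pics/held.png",c["image"][:400,150:500])
E
```

```text
down 6.97 [ 0.4735 -0.2857  0.0006] F [-0.9  0.6  0.4] w 0.05 g 0.0
grip 7.69 [ 0.474  -0.286   0.0015] F [0.4 0.1 0.5] w 0.0064 g 20.0
lift 8.68 [ 0.4731 -0.2854  0.1686] F [ 0.6  0.6 -0.6] w 0.0067 g 20.0
over 10.89 [0.5937 0.3186 0.1499] F [ 0.1  0.8 -0. ] w 0.0073 g 20.0
near 11.63 [0.5938 0.3195 0.0852] F [-0.5 -0.1 -1.1] w 0.007 g 20.0
```

View pics/held.png

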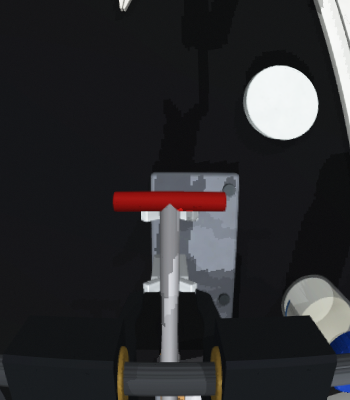

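The pin is held straight, with the red bar at (170,200), directly over both posts. Now I'll lower it and release.

Run:
```python
from h import *
from cell import manip
def st(t): s=manip.state();print(t,round(s["clock"],2),s["tool_pos"].round(4),"F",s["contact_force"].round(1),"w",round(s["gripper_width"],4),"g",round(s["grasp_force"],1))
manip.move_linear([*REST,.066],rate=.06);st("a")
for z in(.0645,.063,.0615,.060):
    manip.move_linear([*REST,z],rate=.04);st(z)
    if np.linalg.norm(manip.state()["contact_force"])>4: break
manip.set_gripper(.03);st("open")
manip.move_linear([*REST,.16],rate=.15);st("up")
# look from a place further back in -y so that the camera views the posts from above
p=REST-.10*YD
manip.move_pose([*p,.2],down(PSI));manip.dwell(.15);c=snap("wplaced")
a=topdown(c,.065,(.6,.3),.1,.0004);cv2.imwrite("pics/placed.png",a)
```

```text
a 12.1 [0.593  0.3193 0.0653] F [ 0.3  0.4 -0. ] w 0.0069 g 20.0
0.0645 12.35 [0.5935 0.3196 0.0646] F [-0.3  0.  -1.1] w 0.0068 g 20.0
0.063 12.6 [0.5936 0.3196 0.0631] F [ 0.3  0.3 -0.8] w 0.0066 g 20.0
0.0615 12.85 [0.594  0.3197 0.0624] F [-0.7 -0.6  3.9] w 0.0072 g 20.0
0.06 13.1 [0.5941 0.3197 0.0622] F [-2.7 -2.8 10.1] w 0.0071 g 20.0
open 13.62 [0.5932 0.3194 0.0595] F [-0.7 -0.5 -0.1] w 0.0299 g 0.0
up 14.43 [0.5928 0.3192 0.159 ] F [ 0.3 -0.6 -1. ] w 0.0303 g 0.0
```

View pics/placed.png

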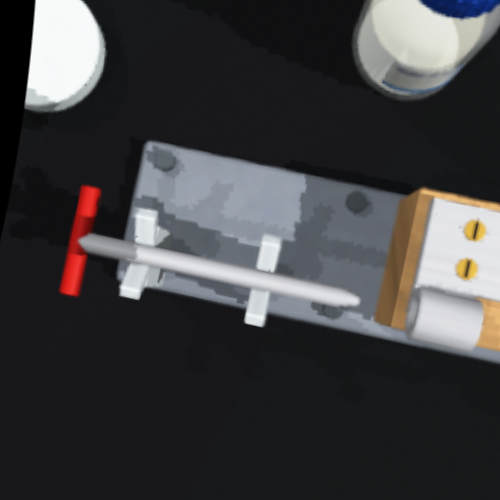

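The pin sits in both notches with the handle at (80,240) and the nose at (358,300), pointing at the knuckles and in line with the fitted axis. Next is the leaf.

Run:
```python
from h import *
from cell import manip,cams
def st(t): s=manip.state();print(t,round(s["clock"],2),s["tool_pos"].round(4),"F",s["contact_force"].round(1),"w",round(s["gripper_width"],4),"g",round(s["grasp_force"],1))
p=[.4822,-.0748]
manip.move_pose([*p,.10],down(-.49));manip.move_linear([*p,.016],rate=.1);st("down")
manip.set_gripper(0,50);st("grip")
manip.move_linear([*p,.16],rate=.15);st("lift")
t=GAP-.05*XD
manip.move_pose([*t,.17],down(PSI));manip.move_linear([*t,.12],rate=.1);st("over")
manip.dwell(.2)
w=snap("wover");c=cams.capture("scene");pickle.dump(c,open("sover.pkl","wb"));t2=cams.capture("top");pickle.dump(t2,open("tover.pkl","wb"))
o=np.zeros((480,800,3),np.uint8);o[:, :400]=w["image"][:,130:530]
o[:240,400:]=cv2.resize(c["image"][150:270,230:430],(400,240));o[240:,400:]=cv2.resize(t2["image"][180:300,170:370],(400,240))
cv2.imwrite("pics/over.png",o)
```

```text
down 17.37 [ 0.4829 -0.0749  0.0165] F [-0.  -0.  -0.3] w 0.0297 g 0.0
grip 17.8 [ 0.4828 -0.075   0.0166] F [ 0.1 -0.   3.2] w 0.0099 g 50.0
lift 18.91 [ 0.4812 -0.0746  0.1587] F [-1.4 -0.2 -3.2] w 0.0095 g 50.0
over 20.63 [0.5163 0.2003 0.1201] F [-1.2  0.6 -1.7] w 0.0093 g 50.0
```

View pics/over.png

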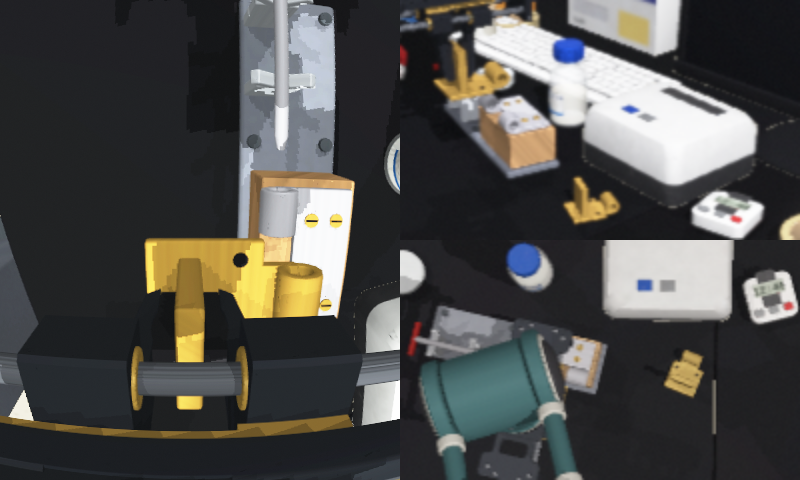

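The leaf is held, with its knuckle at (298,290) in the wrist view and the near steel knuckle at (278,210). I'll measure both in one frame.

Run:
```python
from h import *
for n in("wover",):
    c=pickle.load(open(n+".pkl","rb"));W=wcloud(c);h=cv2.cvtColor(c["image"],cv2.COLOR_BGR2HSV)
    J=np.stack([(W[...,:2]-GAP)@XD,(W[...,:2]-GAP)@YD,W[...,2]],-1)*1000
    u=np.arange(640)[None]; 
    m=(h[...,0]>15)&(h[...,0]<32)&(h[...,1]>100)&(J[...,2]>90)&(J[...,2]<170)
    pl=J[m&(J[...,2]<116)&(J[...,0]<-15)]
    # level: plane fit to plate top
    q=J[m&(J[...,0]<-58)&(J[...,0]>-69)&(J[...,1]>10)];r=J[m&(J[...,0]<-15)&(J[...,0]>-40)&(J[...,1]>8)&(J[...,1]<29)]
    print("plate z rear/front",np.median(q[:,2]),np.median(r[:,2]),len(q),len(r),"plate y max",np.percentile(pl[:,1],[95,98,99.5]),"x min",np.percentile(pl[:,0],[.5,2]))
    k=J[m&(J[...,0]>-9)&(J[...,0]<20)]
    print("brass knuckle x",np.percentile(k[:,0],[1,99]),"y",np.percentile(k[:,1],[.5,2,50,95,98,99.5]),"ztop",np.percentile(k[:,2],[90,98]))
    kt=k[k[:,2]>124];print(" crest x",np.median(kt[:,0]),"y max",np.percentile(kt[:,1],[98,99.5]),len(kt))
    s=J[(h[...,1]<60)&(J[...,2]>64)&(J[...,2]<80)&(abs(J[...,0])<14)&(J[...,1]>10)&(J[...,1]<60)]
    st=s[s[:,2]>73];print("steel x",np.percentile(s[:,0],[1,99]),"y",np.percentile(s[:,1],[1,99]),"crest x",np.median(st[:,0]),"y",np.percentile(st[:,1],[1,2,98,99]),"ztop",np.percentile(s[:,2],98))
    # pin
    P=J[(h[...,1]<60)&(J[...,2]>64)&(J[...,2]<73)&(abs(J[...,0])<10)&(J[...,1]>66)&(J[...,1]<104)];P=P[P[:,2]>66];print("pin slope",np.polyfit(P[:,1],P[:,0],1),P.mean(0),P[:,1].min())
```

```text
plate z rear/front 110.17492146142297 110.18669052025437 1089 2219 plate y max [29.75146734 29.97589572 30.17659055] x min [-69.33076223 -68.46415459]
brass knuckle x [-8.89346153  9.08485878] y [-1.7679472  -0.68088621 12.22830686 18.0242975  18.19882398 18.33704251] ztop [125.89086228 126.64502065]
 crest x -0.49211040777797677 y max [17.86573149 18.26836263] 1011
steel x [-10.4815413    9.56598604] y [21.71065052 46.6205745 ] crest x -0.20273341032544673 y [21.54578221 21.95787714 46.18685721 46.28362523] ztop 76.23106574036615
pin slope [-0.00699267  0.39904123] [-0.21459458 87.75410601 67.90013862] 68.86905582973425
```

Everything is aligned to within about 0.5 mm and the leaf is level, so I'll lower it.

Run:
```python
from h import *
from cell import manip,cams
def st(t): s=manip.state();print(t,round(s["clock"],2),s["tool_pos"].round(4),"F",s["contact_force"].round(1),"w",round(s["gripper_width"],4),"g",round(s["grasp_force"],1));return np.abs(s["contact_force"]).max()
t=GAP-.05*XD
manip.move_linear([*t,.08],rate=.06);st("a")
for z in(.077,.074,.072,.0708,.0702):
    manip.move_linear([*t,z],rate=.03)
    if st(z)>8: break
manip.dwell(.4);st("end")
c=snap("wfin");W=wcloud(c);h=cv2.cvtColor(c["image"],cv2.COLOR_BGR2HSV)
J=np.stack([(W[...,:2]-GAP)@XD,(W[...,:2]-GAP)@YD,W[...,2]],-1)*1000
m=(h[...,0]>15)&(h[...,0]<32)&(h[...,1]>100)&(J[...,2]>45)&(J[...,2]<80)
q=J[m&(J[...,0]<-58)&(J[...,0]>-69)&(J[...,1]>10)];r=J[m&(J[...,0]<-15)&(J[...,0]>-40)&(J[...,1]>8)&(J[...,1]<29)]
print("plate z",np.median(q[:,2]),np.median(r[:,2]))
k=J[m&(abs(J[...,0])<12)&(J[...,2]>66)];kt=k[k[:,2]>74];print("crest",np.median(kt[:,0]),np.percentile(kt[:,1],99),np.percentile(k[:,2],98))
cv2.imwrite("pics/fin.png",c["image"][:,130:530])
```

```text
a 21.8 [0.5163 0.2007 0.0801] F [-0.3 -0.3 -2.8] w 0.0096 g 50.0
0.077 22.05 [0.5161 0.2007 0.0771] F [-0.1 -0.4 -1.9] w 0.0095 g 50.0
0.074 22.3 [0.5158 0.2006 0.0738] F [ 0.1  0.2 -2.7] w 0.0096 g 50.0
0.072 22.55 [0.5159 0.2006 0.0718] F [-0.  -0.5 -2.4] w 0.0093 g 50.0
0.0708 22.8 [0.516  0.2006 0.0707] F [-0.3 -0.1 -2.8] w 0.0098 g 50.0
0.0702 23.05 [0.5162 0.2007 0.0705] F [-0.9 -0.4  0.3] w 0.0098 g 50.0
end 23.45 [0.5161 0.2007 0.0704] F [-1.9 -0.5  3.1] w 0.0098 g 50.0
plate z 59.54520419444648 59.67753586713423
crest -0.8849928174109403 17.694738303306714 76.26494368471106
```

View pics/fin.png

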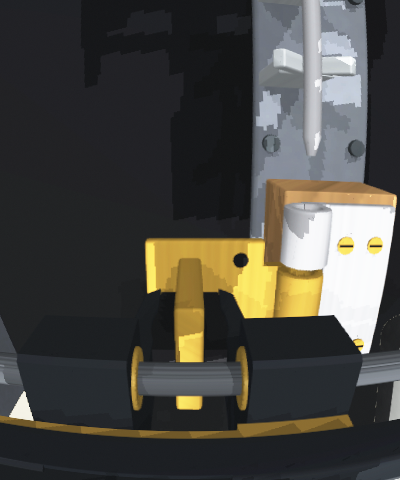

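The picture shows the brass knuckle at (298,290) seated in line with the steel knuckle at (305,235). It rests on the ledge with light contact, and the pin is still in its rest at (312,100). I'm handing the job in.

```bash
python3 -c "
from cell import order
print(order.close_job())"
```

```text
the job is handed in; nothing more can be done
None
```

I handed the job in at about 23.5 s: the pin lies released in both V posts with its nose towards the knuckles, and the leaf is held level between the steel knuckles, its hole within about 1 mm of the hinge axis by the last wrist view; no verdict came back.

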